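# Show the darkest roast colour reference disc to the inspection camera

### The arm

A 7-joint arm with a two-finger parallel gripper is mounted at the origin on a cart in front of the work surface, level with it; the furniture and walls round the work are solid. World frame = base frame: x ahead of the robot, y to its left, z up, the work surface at z = 0. Lengths are in m, angles in rad, forces in N, time in s.
With the tool pointing down it reaches from about 0.4 to 0.875 m from the base axis. Payload 4.4 kg.
Tool frame: the origin (TCP) lies midway between the tips of the shut fingers; the grasp point (between the pads) lies env.grip_point_offset behind it (env.grip_point_offset is the distance from the TCP to the grasp point, in m); z points along the fingers, x is the direction in which the jaws open and shut, and the axes are right-handed (so a half turn about z gives the same grasp; the last joint's range is limited). The gripper opens to 85 mm and grips with 20 to 120 N. Pads are 22 mm wide; open, the fingers measure 114 mm over their backs; the gripper's body (76 mm by 85 mm) begins 54 mm behind the grasp point. The pads swing forward as they close: fully open they stand 13 mm farther back than shut.
Start: joints at [-1.199, 0.628, 0.038, 1.517, -0.027, 0.996, -0.02], TCP at [0.276, 0.589, 0.231] pointing down, gripper open.
Joint ranges: [-3.06, 3.06], [-0.37, 2.12], [-1.25, 1.32], [0.18, 2.47], [-1.1, 4.24], [0.23, 1.98], [-2.94, 2.94]. Speed limits (rad/s): [2.57, 2.57, 3.14, 3.14, 3.14, 3.14, 3.14].

### API

Orientations are given as a unit quaternion [w, x, y, z].
In Python, from cell import status, cams, finish_job, env gives the robot as it stands.
- The arm moves only by the tool carry_out, never from a script. Its argument "commands" is a list of rows, each an object of numbers: "dx", "dy", "dz": the shift along the tool's x, y, z in m; "rx", "ry", "rz": the turn, a rotation vector about the tool's x, y, z in rad; "gripper": the finger opening in m, from 0 to 0.0854. A call has 1 to 10 rows; each row shifts and turns the commanded pose from where the row before left it, along the tool's axes as they then stand; what a row does not reach is not made up. A row lasts 1/10 s, in which the tool goes at most 50 mm and 8.59 degrees, less where a joint would pass 70% of its speed; a pose out of reach is approached as far as the arm can. A call is refused whole if a number of a shift passes 0.05 or a number of a turn 0.15, either way. A call with a gripper value outside its range is refused whole. The fingers move at their own pace and stop on an object; "newtons" is the grip in N (left out, the last holds). Time passes only in rows, so rows that do not move let the fingers close. It gives the time, the measured TCP pose, the force and the opening at its end, in the units of the state.
- status.read_state(): the state, without advancing time (a new reading comes with each control period).
- cams.camera(name): name is "scene" or "top" or "wrist"; returns the picture (384x512x3 uint8, red, green, blue); there is no depth.
- cams.camera_info(name): a dict with "fx", "fy", "cx", "cy" (pixels), "D" ([k1, k2, p1, p2, k3] as OpenCV has them; the pictures are not rectified), "T" (4x4, takes a point from camera to world coordinates). Camera axes: x right, y down, z forward; pixel columns grow to the right and rows downward; lengths in m; the calibration is good to about 2 mm. A picture is of the moment at which its call begins: read the wrist's pose just before it. camera_info takes no time and is no camera call; for the wrist camera it gives the pose at the moment of the call.
- finish_job(): hands the job in, once; it reports no verdict.
The state is a dict: "clock": time; "joints": joint angles; "dq": joint speeds; "joint_efforts": joint torques, N m; "position": TCP position; "tcp_rot": TCP orientation; "contact_force": force on the tool from outside, world axes, zero at the start; "wrist_torque": the same for the moment, N m; "gripper_width": finger opening in m.
Only numpy, scipy, OpenCV 4.12 (cv2) and the standard library are available. Lean on these libraries where they do the work, as an engineer would, in place of code of your own. Each camera call takes 0.05 s, during which the arm holds its last target.

### The job

Slide the lid of the little wooden disc case fully open, draw the darkest roast colour reference disc out of its slot and hold it up to the inspection camera for its colour check: centred on the lens, face square to it (either face), 11 cm in front of the lens. Hold the disc by its rim only, so that the fingers never touch its coloured faces, leave the other discs in their slots, and do not disturb the camera, the bean tray, the bowl or the spoon beside them. Finish while still holding the disc there, motionless; do not put it down.

Things in the scene. Friction and masses are not known exactly. Their poses are not given: they have to be found in the camera images.
- disc_case: Brown wooden case, fixed; 132 mm along its x, 126 along y (-56 to +70), 63 high. Origin on the counter under the middle of the compartment, z up; the lid slides open along its +y (roughly to the robot's left). Compartment 120 (x) x 100 (y) mm, floor 4 mm above the counter; three discs stand on edge in it, in slots at y = -28, 0, +28 mm. The open lid lies 55 to 59 mm up, beyond the +y end.
- case_lid (a joint): How far the case's lid has been slid open, in m: 0 shut, 0.10 fully open (end stop). It may start up to 0.02 open. It slides level along the case's +y with about 1.2 N of friction and stays where it is left.
- lid_knob (a point): Centre of the round brass knob on the lid's +y end: 18 mm in diameter, 20 mm tall, standing on the lid's top; this point is 10 mm above the lid's top and 10 mm below the knob's top (69 mm above the counter). It moves with the lid.
- disc_dark_centre (a point): Centre of the darkest, black-brown disc: 39 mm diameter, 9 thick, 18 g. z: its axis, square to the faces. It stands on edge in one of three slots, z along the case's y, centre 32 mm above the counter, wholly below the lid. Take it across the rim from above, fingers closing along the case's x; beside the rim is room for fingers, between the discs none.
- disc_dark_faces: The two coloured faces of the darkest disc (the inner 32 mm of each face), which fingers must not touch. Origin at the centre of one face, z along the disc's axis.
- case_slots (a point): Middle of the pale wooden comb in the case, on its centre line 17 mm above the counter, axes as the case. The comb is 24 mm wide (x), 100 long (y), its top 30 mm above the counter; its three slots are 11.5 mm wide across y and each disc rests in its slot on two dowels, free to be drawn straight up.
- disc_medium_centre (a point): Centre of the medium brown disc, same size and axes, in another slot; stays there.
- disc_light_centre (a point): Centre of the lightest brown disc, same size and axes, in another slot; stays there.
- lens (a point): Centre of the lens front, amid a 66 mm ring light. The camera hangs on a fixed column stand 0.36 m high, the lens about 0.25 m up, looking back towards the robot and 0.25 to 0.5 rad downward. It looks along its own -x (x points into the camera), y is level. Show the disc at x = -0.11 m, y = z = 0 in this frame, disc axis along x. The space before the lens is free. The tilt hinge is stiff.
- sample_tray: Light metal tray of roasted beans, 98 x 143 x 28 mm, loose on the counter below the camera; origin under its middle.
- tasting_bowl: White tasting bowl, 92 mm in diameter, 62 mm high, loose; origin under its middle.
- tasting_spoon: Steel tasting spoon, 41 x 176 x 15 mm, loose; origin under its middle.

How it is judged:
On the way, in this order (a step that is already met when the one before it is completed fails the run):
1. the case's lid is slid fully open (value of joint case_lid above 0.093 m), for 0.2 s.
2. the darkest disc is held in the fingers, lifted clear of the case (height (world z) of disc_dark_centre above 0.1 m and contact force between the fingers and disc_dark above 1 N), for 0.2 s.
At the end, for the whole second after the job is handed in: The darkest disc is held still in the fingers, centre 95 to 125 mm in front of the lens and within 12 mm of its axis across and up, disc axis within 0.15 rad of the lens axis, either face forward; lid open over 93 of 100 mm; the other discs still in their slots (moved under 15 mm) (x of disc_dark_centre in the frame of lens between -0.125 and -0.095 m and y of disc_dark_centre in the frame of lens between -0.012 and 0.012 m and z of disc_dark_centre in the frame of lens between -0.012 and 0.012 m and angle between the z axis of disc_dark_centre and the x axis of lens, either way round below 0.15 rad and contact force between the fingers and disc_dark above 1 N and contact force between disc_dark and disc_case below 0.05 N and height (world z) of disc_dark_centre above 0.12 m and linear speed of disc_dark below 0.02 m/s and value of joint case_lid above 0.093 m and distance of each of disc_medium_centre, disc_light_centre from where it was at the start of the episode below 0.015 m); the arm keeps its last pose, push and grip.
It fails at once if the fingers touch a coloured face of the darkest disc (contact force between the fingers and disc_dark_faces above 0.5 N).
It fails at once if another disc is pulled out of its slot (distance of any of disc_medium_centre, disc_light_centre from where it was at the start of the episode above 0.02 m).
It fails at once if the camera is knocked out of line (distance of lens from where it was at the start of the episode above 0.005 m).
It fails at once if the bean tray, the bowl or the spoon is disturbed (distance of any of sample_tray, tasting_bowl, tasting_spoon from where it was at the start of the episode above 0.02 m).
It also fails if it takes over 51 s, if anything falls off the work surface, if the arm or the gripper's body presses on something with over 40 N, if the wrist force passes 120 N, or if a joint passes its speed limit or range.

## Working session

There is one attempt and no reset: what is moved stays moved. The work goes in short steps, Python scripts to look and compute and a tool call to move; the robot and the scene stay as the last step left them, time stands still between calls to the robot, and variables do not carry over. Pictures are saved under pics/ and viewed, and the job is handed in when it is done.

Besides the shell and the picture viewer there is one more tool, called after "Call:" as a command line: name --argument value ..., lists and objects as JSON in quotes. carry_out: Moves the arm, as the interface text tells. Its arguments: {"type":"object","properties":{"commands":{"type":"array","items":{"type":"object","properties":{"dx":{"type":"number"},"dy":{"type":"number"},"dz":{"type":"number"},"rx":{"type":"number"},"ry":{"type":"number"},"rz":{"type":"number"},"gripper":{"type":"number"}}}},"newtons":{"type":"number"}},"required":["commands"]}

```bash
ls; mkdir -p pics; python3 - <<'E'
from cell import status, cams, finish_job, env
import cv2, numpy as np
s=status.read_state()
for k,v in s.items(): print(k,np.round(v,4))
print(env.grip_point_offset)
for n in ["scene","top","wrist"]:
    im=cams.camera(n); cv2.imwrite(f"pics/{n}0.png",im[:,:,::-1])
    i=cams.camera_info(n); print(n,{k:np.round(v,4).tolist() for k,v in i.items()})
E
```

```text
pics
clock 0.0
joints [-1.1988  0.6294  0.0384  1.5184 -0.027   0.9963 -0.02  ]
dq [-0.0003 -0.0007  0.0015 -0.0014  0.0003 -0.0017  0.0003]
joint_efforts [ 0.00000e+00 -5.63401e+01  1.22570e+00 -1.93446e+01  1.09000e-02
  1.04000e-02 -0.00000e+00]
position [0.2753 0.5881 0.2304]
tcp_rot [ 5.000e-04  8.438e-01  5.367e-01 -8.000e-04]
contact_force [-0.2524  0.8385  0.8358]
wrist_torque [-0.018   0.0476  0.0018]
gripper_width 0.0853
0.0187
scene {'fx': 387.4664, 'fy': 387.4664, 'cx': 261.5095, 'cy': 191.4658, 'D': [-0.0235, 0.0, 0.0, 0.0, 0.0], 'T': [[0.9137, -0.1765, 0.3661, 0.1423], [-0.4061, -0.4362, 0.803, -0.8663], [0.018, -0.8824, -0.4702, 0.6442], [0.0, 0.0, 0.0, 1.0]]}
top {'fx': 346.3918, 'fy': 346.3918, 'cx': 254.016, 'cy': 196.0747, 'D': [-0.0797, 0.0, 0.0, 0.0, 0.0], 'T': [[-0.0042, -0.9864, 0.1645, 0.3462], [-0.9999, 0.0023, -0.0118, -0.0574], [0.0113, -0.1645, -0.9863, 1.1617], [0.0, 0.0, 0.0, 1.0]]}
wrist {'fx': 287.135, 'fy': 287.135, 'cx': 261.6666, 'cy': 193.0421, 'D': [-0.0001, 0.0, 0.0, 0.0, 0.0], 'T': [[0.4244, 0.8648, 0.2682, 0.2077], [0.9055, -0.405, -0.127, 0.6211], [-0.0013, 0.2967, -0.955, 0.3733], [0.0, 0.0, 0.0, 1.0]]}
```

View pics/scene0.png

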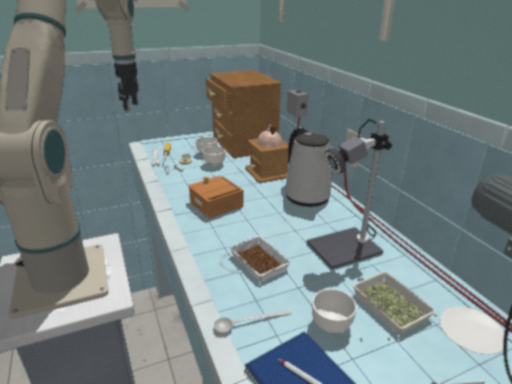

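View pics/top0.png

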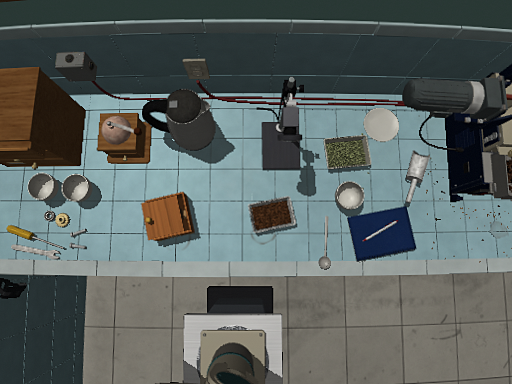

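View pics/wrist0.png

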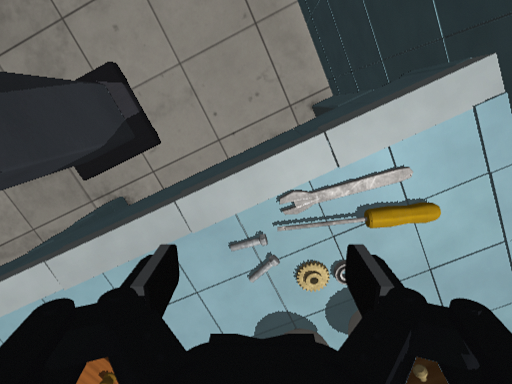

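```bash
cat > h.py <<'E'
import cv2, numpy as np, json
from scipy.spatial.transform import Rotation as R
def ray(info,px):
    K=np.array([[info['fx'],0,info['cx']],[0,info['fy'],info['cy']],[0,0,1]])
    p=cv2.undistortPoints(np.array([[px]],float),K,np.array(info['D'],float))[0,0]
    T=np.array(info['T']); d=T[:3,:3]@np.array([p[0],p[1],1]); return T[:3,3],d/np.linalg.norm(d)
def plane(info,px,z):
    o,d=ray(info,px); return o+d*(z-o[2])/d[2]
def tri(*obs):
    A=np.zeros((3,3));b=np.zeros(3);rs=[ray(i,p) for i,p in obs]
    for o,d in rs:
        M=np.eye(3)-np.outer(d,d);A+=M;b+=M@o
    x=np.linalg.solve(A,b); return x,[np.linalg.norm((np.eye(3)-np.outer(d,d))@(x-o)) for o,d in rs]
def proj(info,P):
    T=np.array(info['T']);K=np.array([[info['fx'],0,info['cx']],[0,info['fy'],info['cy']],[0,0,1]])
    Ti=np.linalg.inv(T); return cv2.projectPoints(np.atleast_2d(P).astype(float),cv2.Rodrigues(Ti[:3,:3])[0],Ti[:3,3],K,np.array(info['D'],float))[0][:,0]
def crop(im,x0,y0,x1,y1,s,name):
    cv2.imwrite(name,cv2.resize(im[y0:y1,x0:x1],None,fx=s,fy=s,interpolation=cv2.INTER_CUBIC))
def pose(s): 
    q=s['tcp_rot']; return np.array(s['position']),R.from_quat([q[1],q[2],q[3],q[0]]).as_matrix()
E
python3 - <<'E'
from h import *
t=cv2.imread('pics/top0.png');s=cv2.imread('pics/scene0.png')
a=cv2.resize(t[180:255,125:225],None,fx=5,fy=5,interpolation=cv2.INTER_CUBIC)
b=cv2.resize(t[65:185,250:340],None,fx=5,fy=5,interpolation=cv2.INTER_CUBIC)
cv2.imwrite('pics/t_case.png',a)
cv2.imwrite('pics/t_cam.png',b)
crop(s,180,165,260,225,8,'pics/s_case.png')
crop(s,310,110,400,200,6,'pics/s_cam.png')
E
```

```text
(no output)
```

View pics/t_case.png

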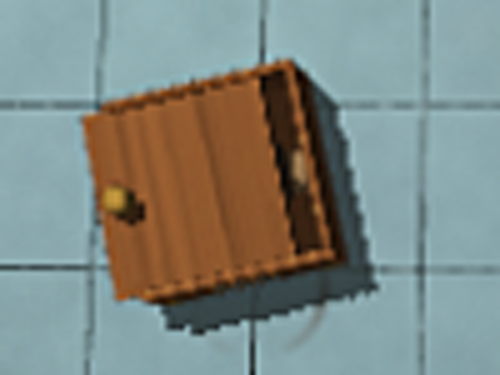

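View pics/t_cam.png

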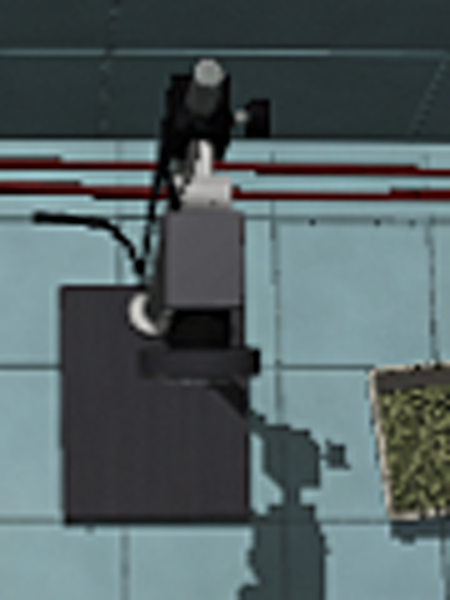

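View pics/s_case.png

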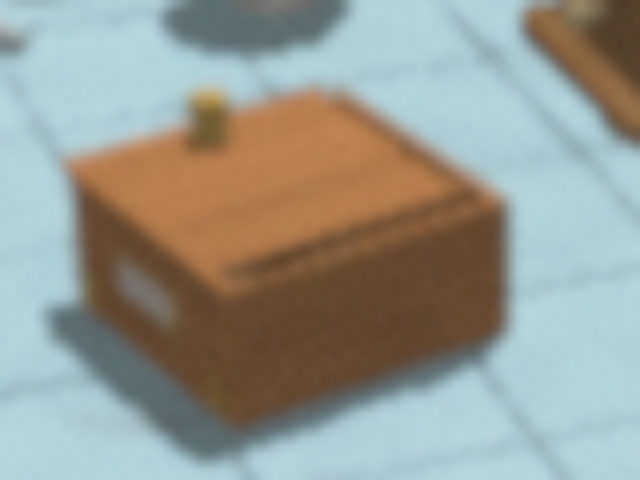

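View pics/s_cam.png

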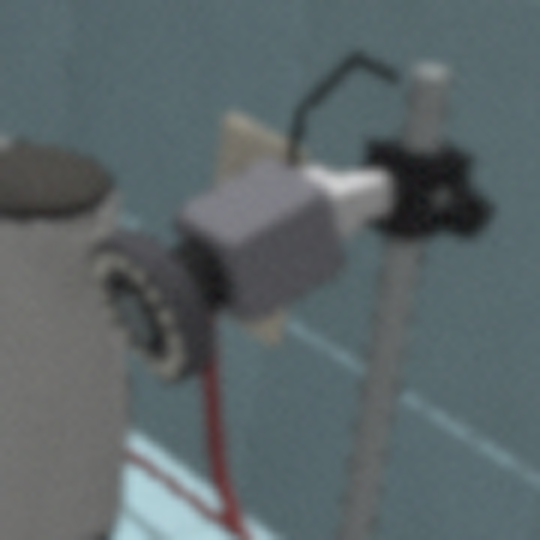

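```bash
python3 - <<'E'
from h import *
from cell import cams,status
ti=cams.camera_info('top');si=cams.camera_info('scene');wi=cams.camera_info('wrist')
f=lambda x,y:(x/5+125-.4,y/5+180-.4)
g=lambda x,y:(x/8+180-.44,y/8+165-.44)
for n,p in dict(RT=f(293,60),RB=f(337,260)).items(): print(n,plane(ti,p,.063))
print('kn',plane(ti,f(115,198),.079),tri((ti,f(115,197)),(si,g(208,100))))
print('scene near corner',plane(si,g(225,292),.063),plane(si,g(505,203),.063))
print('FL lid corner top',plane(ti,f(83,117),.059),plane(ti,f(117,298),.059),plane(si,g(70,165),.059))
print('tri RB',tri((ti,f(337,260)),(si,g(505,203))))
p,M=pose(status.read_state()); T=wi['T']; print('cam in tool',M.T@(T[:3,3]-p)); print(M.T@T[:3,:3]); print(M)
print('lens guess', [ (ray(si,(333,161))[0]+ray(si,(333,161))[1]*0) ])
o,d=ray(si,(333.,161)); print(o+d*(.25-o[2])/d[2])
print(plane(ti,(250+201/5,65+372/5),.27))
E
```

```text
RT [0.54452002 0.1578859  0.063     ]
RB [0.41578783 0.1263135  0.063     ]
kn [0.45366579 0.26500168 0.079     ] (array([0.45367883, 0.26595058, 0.07664086]), [np.float64(0.0008818547459490849), np.float64(0.00088185474594922)])
scene near corner [0.41823719 0.13098785 0.063     ] [0.54310373 0.15845737 0.063     ]
FL lid corner top [0.50817796 0.29423226 0.059     ] [0.39184415 0.26701024 0.059     ] [0.39236611 0.26366761 0.059     ]
tri RB (array([0.46264906, 0.09932066, 0.10771207]), [np.float64(0.05339030573843585), np.float64(0.05339030573843575)])
cam in tool [ 0.00087751 -0.07519664 -0.14267864]
[[ 9.99999862e-01 -5.25538979e-04  1.41534306e-05]
 [ 4.97674616e-04  9.54969893e-01  2.96702300e-01]
 [-1.69444724e-04 -2.96702252e-01  9.54970023e-01]]
[[ 4.23966131e-01  9.05677857e-01 -5.83252387e-04]
 [ 9.05676898e-01 -4.23966531e-01 -1.31790980e-03]
 [-1.44088122e-03  3.05109081e-05 -9.99998961e-01]]
lens guess [array([ 0.14234688, -0.86629718,  0.64423556])]
[ 0.68662024 -0.11016847  0.25      ]
[ 0.64943383 -0.16620596  0.27      ]
```

```bash
cat >> h.py <<'E'
def plan(p0,M0,p1,M1,n,nr=None,show=True):
    """rows: linear + slerp, rounded; prints rows in JSON and the residual after rounding"""
    rv=R.from_matrix(M0.T@M1).as_rotvec()
    p=p0.copy();M=M0.copy();rows=[]
    for k in range(1,n+1):
        tgt=p0+(p1-p0)*k/n
        d=np.round(M.T@(tgt-p),3); w=np.round(R.from_matrix(M.T@M1).as_rotvec()/(n-k+1),3)
        rows.append({a:float(v) for a,v in zip(('dx','dy','dz','rx','ry','rz'),[*d,*w]) if abs(v)>1e-9})
        p=p+M@d; M=M@R.from_rotvec(w).as_matrix()
    print(json.dumps(rows)); print('resid',np.round(p1-p,4),np.round(R.from_matrix(M.T@M1).as_rotvec(),4))
def tooldown(yaw):
    x=np.array([np.cos(yaw),np.sin(yaw),0]);z=np.array([0,0,-1.]);return np.stack([x,np.cross(z,x),z],1)
E
python3 - <<'E'
from h import *
from cell import status
p,M=pose(status.read_state())
plan(p,M,np.array([.462,.2315,.2]),tooldown(.235),10)
E
```

```text
[{"dx": -0.024, "dy": 0.032, "dz": 0.003, "rz": 0.09}, {"dx": -0.022, "dy": 0.034, "dz": 0.003, "rz": 0.09}, {"dx": -0.018, "dy": 0.036, "dz": 0.003, "rz": 0.09}, {"dx": -0.015, "dy": 0.037, "dz": 0.003, "rz": 0.09}, {"dx": -0.012, "dy": 0.039, "dz": 0.003, "rz": 0.09}, {"dx": -0.008, "dy": 0.039, "dz": 0.004, "rz": 0.09}, {"dx": -0.004, "dy": 0.04, "dz": 0.003, "rz": 0.089}, {"dx": -0.001, "dy": 0.041, "dz": 0.003, "rz": 0.09}, {"dx": 0.003, "dy": 0.04, "dz": 0.003, "rx": 0.001, "rz": 0.089}, {"dx": 0.006, "dy": 0.04, "dz": 0.003, "ry": 0.001, "rz": 0.09}]
resid [-0.      0.0005  0.0001] [ 0.0001  0.     -0.    ]
```

Call:
carry_out --commands '[{"dx": -0.024,"dy": 0.032,"dz": 0.003,"rz": 0.09,"gripper": 0},{"dx": -0.022,"dy": 0.034,"dz": 0.003,"rz": 0.09},{"dx": -0.018,"dy": 0.036,"dz": 0.003,"rz": 0.09},{"dx": -0.015,"dy": 0.037,"dz": 0.003,"rz": 0.09},{"dx": -0.012,"dy": 0.039,"dz": 0.003,"rz": 0.09},{"dx": -0.008,"dy": 0.039,"dz": 0.004,"rz": 0.09},{"dx": -0.004,"dy": 0.04,"dz": 0.003,"rz": 0.089},{"dx": -0.001,"dy": 0.041,"dz": 0.003,"rz": 0.09},{"dx": 0.003,"dy": 0.04,"dz": 0.003,"rz": 0.089},{"dx": 0.006,"dy": 0.04,"dz": 0.003,"rz": 0.09}]' --newtons 30

```text
validation failed for argument at $.co...
```

Call:
carry_out --commands '[{},{},{}]'

```text
validation failed for argument at $.co...
```

```bash
python3 - <<'E'
from h import *
from cell import status,cams
s=status.read_state();p,M=pose(s);print(p,M[:,0],s['gripper_width'],s['clock'],np.round(s['joints'],2))
i=cams.camera_info('wrist');im=cams.camera('wrist')[:,:,::-1];cv2.imwrite('pics/w1.png',im)
np.save('w1.npy',i)
E
```

```text
[0.27536094 0.58827467 0.23062168] [ 0.42396613  0.9056769  -0.00144088] 0.08547641613592434 0.15 [-1.2   0.63  0.04  1.52 -0.03  1.   -0.02]
```

View pics/w1.png

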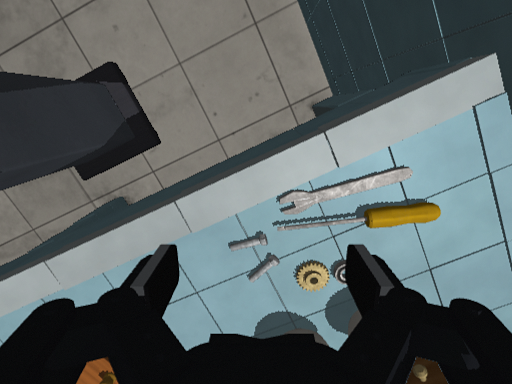

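Call:
carry_out --commands '[{"dx": -0.024,"dy": 0.032,"dz": 0.003,"rx": 0.0,"ry": 0.0,"rz": 0.09,"gripper": 0.0}]' --newtons 30

```text
clock: 0.3
position: [0.2899, 0.5583, 0.228]
tcp_rot: [-0.003, 0.865, 0.501, 0.0]
contact_force: [0.9, -0.6, -0.0]
gripper_width: 0.0732
```

Call:
carry_out --commands '[{"dx": -0.022,"dy": 0.034,"dz": 0.003,"rx": 0,"ry": 0,"rz": 0.09,"gripper": 0},{"dx": -0.018,"dy": 0.036,"dz": 0.003,"rx": 0,"ry": 0,"rz": 0.09,"gripper": 0},{"dx": -0.015,"dy": 0.037,"dz": 0.003,"rx": 0,"ry": 0,"rz": 0.09,"gripper": 0},{"dx": -0.012,"dy": 0.039,"dz": 0.003,"rx": 0,"ry": 0,"rz": 0.09,"gripper": 0},{"dx": -0.008,"dy": 0.039,"dz": 0.004,"rx": 0,"ry": 0,"rz": 0.09,"gripper": 0},{"dx": -0.004,"dy": 0.04,"dz": 0.003,"rx": 0,"ry": 0,"rz": 0.089,"gripper": 0},{"dx": -0.001,"dy": 0.041,"dz": 0.003,"rx": 0,"ry": 0,"rz": 0.09,"gripper": 0},{"dx": 0.003,"dy": 0.04,"dz": 0.003,"rx": 0,"ry": 0,"rz": 0.089,"gripper": 0},{"dx": 0.006,"dy": 0.04,"dz": 0.003,"rx": 0,"ry": 0,"rz": 0.09,"gripper": 0},{"dx": 0,"dy": 0,"dz": 0,"rx": 0,"ry": 0,"rz": 0,"gripper": 0}]'

```text
clock: 1.3
position: [0.465, 0.2249, 0.2003]
tcp_rot: [0.002, 0.994, 0.112, 0.001]
contact_force: [0.3, -0.4, -0.3]
gripper_width: -0.0002
```

Call:
carry_out --commands '[{"dx": 0,"dy": 0,"dz": 0,"rx": 0,"ry": 0,"rz": 0,"gripper": 0},{"dx": 0,"dy": 0,"dz": 0,"rx": 0,"ry": 0,"rz": 0,"gripper": 0}]'

```text
clock: 1.5
position: [0.4616, 0.2329, 0.2003]
tcp_rot: [-0.0, 0.993, 0.118, -0.0]
contact_force: [-0.7, 0.6, -0.0]
gripper_width: -0.0003
```

```bash
python3 - <<'E'
from h import *
from cell import status,cams
s=status.read_state();p,M=pose(s);print(p,M[:,0],s['gripper_width'],s['clock'],np.round(s['joints'],2))
i=cams.camera_info('wrist');im=cams.camera('wrist')[:,:,::-1];cv2.imwrite('pics/w2.png',im)
np.save('w2.npy',i)
E
```

```text
[0.46162301 0.23285691 0.20025265] [ 9.71989587e-01  2.35023680e-01 -3.34896133e-04] -0.00028162092556464696 1.5 [-0.71  0.49  0.28  1.93 -0.2   0.75 -0.08]
```

View pics/w2.png

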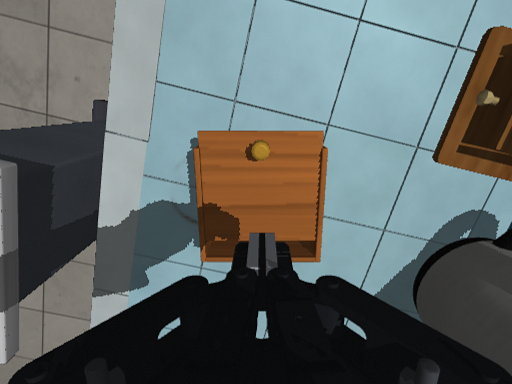

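```bash
python3 - <<'E'
from h import *
im=cv2.imread('pics/w2.png'); crop(im,180,115,345,275,4.5,'pics/w2c.png')
hsv=cv2.cvtColor(im,cv2.COLOR_BGR2HSV)
m=cv2.inRange(hsv,(20,110,60),(35,255,255)); n,l,st,c=cv2.connectedComponentsWithStats(m)
for k in range(1,n):
    if st[k,4]>40: print(st[k],c[k])
E
```

```text
[251 140  19  20 258] [260.48449612 149.6744186 ]
```

View pics/w2c.png

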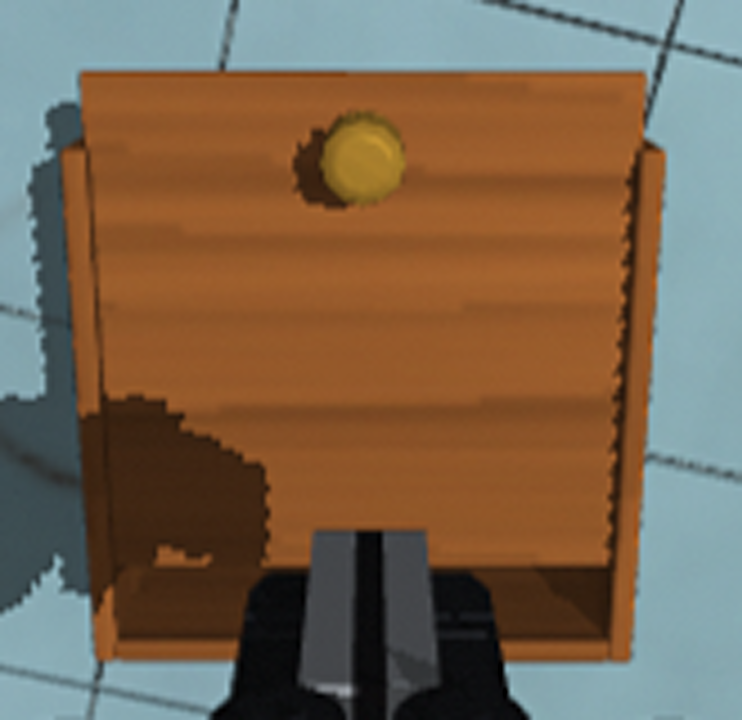

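```bash
python3 - <<'E'
from h import *
i=np.load('w2.npy',allow_pickle=True).item()
f=lambda x,y:(180+(x+.5)/4.5-.5,115+(y+.5)/4.5-.5)
C=[plane(i,f(*a),.063) for a in [(62,148),(665,150),(633,661),(97,661)]]  # FL FR RR RL ; image right = case +x
for c in C: print(np.round(c,4))
P={}
ex=(C[1]-C[0]+C[2]-C[3]);ey=(C[0]-C[3]+C[1]-C[2])
print('yaw',np.arctan2(ex[1],ex[0]),np.arctan2(-ey[0],ey[1]),'size',np.linalg.norm(C[1]-C[0]),np.linalg.norm(C[2]-C[3]),np.linalg.norm(C[0]-C[3]),np.linalg.norm(C[1]-C[2]))
print('centre',np.mean(C,0))
print('knob',plane(i,f(365,158),.079))
print('lid',plane(i,f(80,72),.059),plane(i,f(646,72),.059),plane(i,f(250,567),.059))
E
```

```text
[0.3896 0.2522 0.063 ]
[0.5165 0.2823 0.063 ]
[0.5464 0.161  0.063 ]
[0.4187 0.1302 0.063 ]
yaw 0.23537915297783973 0.23821559568781944 size 0.1304224346595823 0.13129745143052396 0.12541842889272742 0.12493833672046792
centre [0.46779025 0.20643657 0.063     ]
knob [0.45328399 0.26781719 0.079     ]
lid [0.38984662 0.26846051 0.059     ] [0.50846287 0.29708467 0.059     ] [0.44997452 0.1618192  0.059     ]
```

Call:
carry_out --commands '[{"dx": 0,"dy": 0,"dz": 0.04,"rx": 0,"ry": 0,"rz": 0,"gripper": 0},{"dx": 0,"dy": 0,"dz": 0.04,"rx": 0,"ry": 0,"rz": 0,"gripper": 0},{"dx": 0,"dy": 0,"dz": 0.03,"rx": 0,"ry": 0,"rz": 0,"gripper": 0},{"dx": 0,"dy": 0,"dz": 0.015,"rx": 0,"ry": 0,"rz": 0,"gripper": 0},{"dx": 0,"dy": 0,"dz": 0.009,"rx": 0,"ry": 0,"rz": 0,"gripper": 0},{"dx": 0,"dy": 0,"dz": 0,"rx": 0,"ry": 0,"rz": 0,"gripper": 0}]'

```text
clock: 2.15
position: [0.4613, 0.2323, 0.0654]
tcp_rot: [0.0, 0.993, 0.118, -0.001]
contact_force: [-0.5, -0.7, 0.4]
gripper_width: 0.0
```

Call:
carry_out --commands '[{"dx": 0,"dy": -0.01,"dz": 0,"rx": 0,"ry": 0,"rz": 0,"gripper": 0},{"dx": 0,"dy": -0.01,"dz": 0,"rx": 0,"ry": 0,"rz": 0,"gripper": 0},{"dx": 0,"dy": -0.01,"dz": 0,"rx": 0,"ry": 0,"rz": 0,"gripper": 0},{"dx": 0,"dy": -0.01,"dz": 0,"rx": 0,"ry": 0,"rz": 0,"gripper": 0},{"dx": 0,"dy": -0.01,"dz": 0,"rx": 0,"ry": 0,"rz": 0,"gripper": 0},{"dx": 0,"dy": -0.01,"dz": 0,"rx": 0,"ry": 0,"rz": 0,"gripper": 0},{"dx": 0,"dy": -0.01,"dz": 0,"rx": 0,"ry": 0,"rz": 0,"gripper": 0},{"dx": 0,"dy": -0.01,"dz": 0,"rx": 0,"ry": 0,"rz": 0,"gripper": 0},{"dx": 0,"dy": -0.005,"dz": 0,"rx": 0,"ry": 0,"rz": 0,"gripper": 0},{"dx": 0,"dy": -0.003,"dz": 0,"rx": 0,"ry": 0,"rz": 0,"gripper": 0}]'

```text
clock: 3.15
position: [0.4415, 0.3178, 0.0662]
tcp_rot: [-0.0, 0.993, 0.118, -0.0]
contact_force: [0.7, -1.3, 0.2]
gripper_width: 0.0
```

Call:
carry_out --commands '[{"dx": 0,"dy": -0.004,"dz": 0,"rx": 0,"ry": 0,"rz": 0,"gripper": 0},{"dx": 0,"dy": -0.004,"dz": 0,"rx": 0,"ry": 0,"rz": 0,"gripper": 0},{"dx": 0,"dy": 0,"dz": 0,"rx": 0,"ry": 0,"rz": 0,"gripper": 0}]'

```text
clock: 3.45
position: [0.4395, 0.3255, 0.0662]
tcp_rot: [-0.0, 0.993, 0.117, -0.0]
contact_force: [-0.2, -0.2, -0.2]
gripper_width: -0.0002
```

Call:
carry_out --commands '[{"dx": 0,"dy": -0.003,"dz": 0,"rx": 0,"ry": 0,"rz": 0,"gripper": 0},{"dx": 0,"dy": 0,"dz": 0,"rx": 0,"ry": 0,"rz": 0,"gripper": 0}]'

```text
clock: 3.65
position: [0.4391, 0.3275, 0.0662]
tcp_rot: [0.0, 0.993, 0.117, -0.0]
contact_force: [-0.8, -0.6, 0.8]
gripper_width: 0.0
```

```bash
python3 - <<'E'
from h import *
from cell import status,cams
im=cams.camera('top')[:,:,::-1];crop(im,115,170,235,260,5,'pics/t3.png')
E
```

```text
(no output)
```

View pics/t3.png

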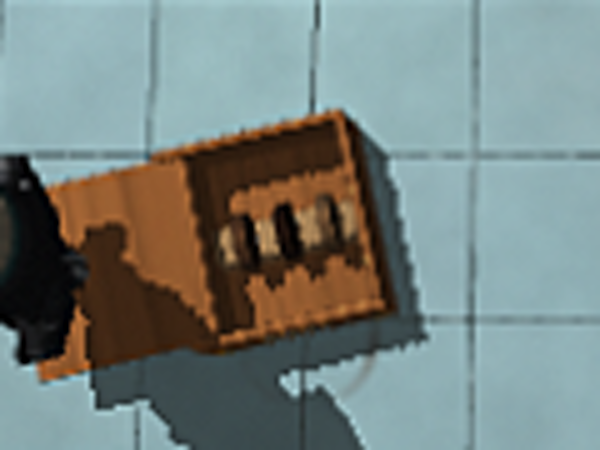

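Call:
carry_out --commands '[{"dx": 0,"dy": -0.003,"dz": 0,"rx": 0,"ry": 0,"rz": 0,"gripper": 0},{"dx": 0,"dy": 0,"dz": 0,"rx": 0,"ry": 0,"rz": 0,"gripper": 0}]'

```text
clock: 3.9
position: [0.4389, 0.3278, 0.0661]
tcp_rot: [0.002, 0.993, 0.116, -0.0]
contact_force: [1.5, -7.2, 1.5]
gripper_width: 0.0002
```

Call:
carry_out --commands '[{"dx": 0,"dy": -0.003,"dz": 0,"rx": 0,"ry": 0,"rz": 0,"gripper": 0},{"dx": 0,"dy": 0,"dz": 0,"rx": 0,"ry": 0,"rz": 0,"gripper": 0}]'

```text
clock: 4.1
position: [0.4389, 0.328, 0.0661]
tcp_rot: [0.003, 0.993, 0.115, -0.001]
contact_force: [1.4, -11.8, 3.7]
gripper_width: 0.0002
```

Call:
carry_out --commands '[{"dx": 0,"dy": 0.01,"dz": 0,"rx": 0,"ry": 0,"rz": 0,"gripper": 0},{"dx": 0,"dy": 0.01,"dz": -0.01,"rx": 0,"ry": 0,"rz": 0,"gripper": 0},{"dx": 0,"dy": 0.005,"dz": -0.04,"rx": 0,"ry": 0,"rz": 0,"gripper": 0},{"dx": 0,"dy": 0.035,"dz": -0.035,"rx": 0,"ry": 0,"rz": 0,"gripper": 0.055},{"dx": 0,"dy": 0.04,"dz": -0.03,"rx": 0,"ry": 0,"rz": 0,"gripper": 0.055},{"dx": 0,"dy": 0.03,"dz": -0.02,"rx": 0,"ry": 0,"rz": 0,"gripper": 0.055},{"dx": 0,"dy": 0.01,"dz": 0,"rx": 0,"ry": 0,"rz": 0,"gripper": 0.055},{"dx": 0,"dy": 0,"dz": 0,"rx": 0,"ry": 0,"rz": 0,"gripper": 0.055},{"dx": 0,"dy": 0,"dz": 0,"rx": 0,"ry": 0,"rz": 0,"gripper": 0.055}]'

```text
clock: 5.0
position: [0.4694, 0.1989, 0.2007]
tcp_rot: [-0.001, 0.993, 0.118, -0.001]
contact_force: [-1.3, -0.6, 0.6]
gripper_width: 0.0551
```

```bash
python3 - <<'E'
from h import *
from cell import status,cams
s=status.read_state();p,M=pose(s);print(p,M[:,0],s['gripper_width'],s['clock'])
i=cams.camera_info('wrist');im=cams.camera('wrist')[:,:,::-1];cv2.imwrite('pics/w4.png',im)
np.save('w4.npy',i)
E
```

```text
[0.46942933 0.19890987 0.20072649] [ 0.97216364  0.23429932 -0.00129637] 0.055077102451348885 5.0
```

View pics/w4.png

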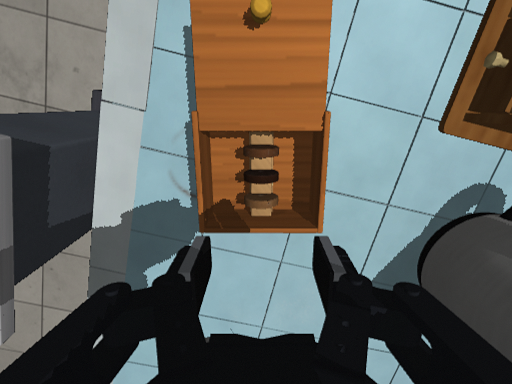

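Call:
carry_out --commands '[{"dx": 0,"dy": 0.035,"dz": 0.02,"rx": 0,"ry": 0,"rz": 0,"gripper": 0.055},{"dx": 0,"dy": 0.005,"dz": 0.02,"rx": 0,"ry": 0,"rz": 0,"gripper": 0.055},{"dx": 0,"dy": 0,"dz": 0,"rx": 0,"ry": 0,"rz": 0,"gripper": 0.055},{"dx": 0,"dy": 0,"dz": 0,"rx": 0,"ry": 0,"rz": 0,"gripper": 0.055}]'

```text
clock: 5.45
position: [0.4789, 0.1602, 0.1606]
tcp_rot: [-0.0, 0.993, 0.118, -0.001]
contact_force: [0.0, -0.2, 0.5]
gripper_width: 0.0548
```

```bash
python3 - <<'E'
from h import *
from cell import status,cams
s=status.read_state();p,M=pose(s);print(p,M[:,0],s['gripper_width'],s['clock'])
i=cams.camera_info('wrist');im=cams.camera('wrist')[:,:,::-1];cv2.imwrite('pics/w5.png',im)
np.save('w5.npy',i)
a=cv2.imread('pics/w4.png')
A=cv2.resize(a[105:245,185:340],None,fx=3.8,fy=3.8,interpolation=cv2.INTER_CUBIC)
cv2.imwrite('pics/w4c.png',A)
crop(im,170,60,350,220,3.5,'pics/w5c.png')
E
```

```text
[0.47892356 0.16015337 0.16061687] [ 0.97202656  0.23486191 -0.00206225] 0.054845879544903005 5.45
```

View pics/w4c.png

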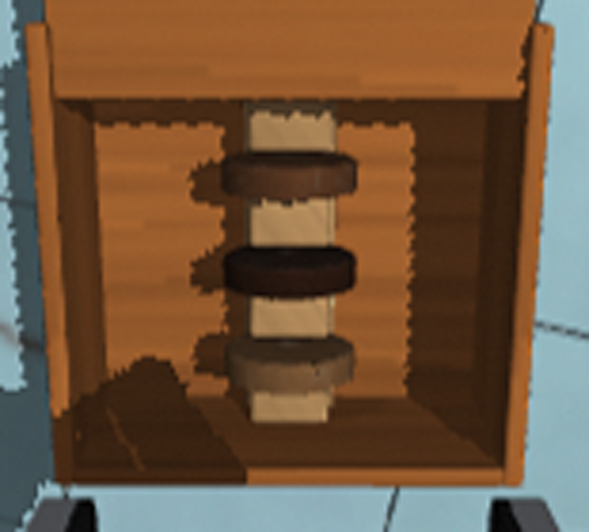

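View pics/w5c.png

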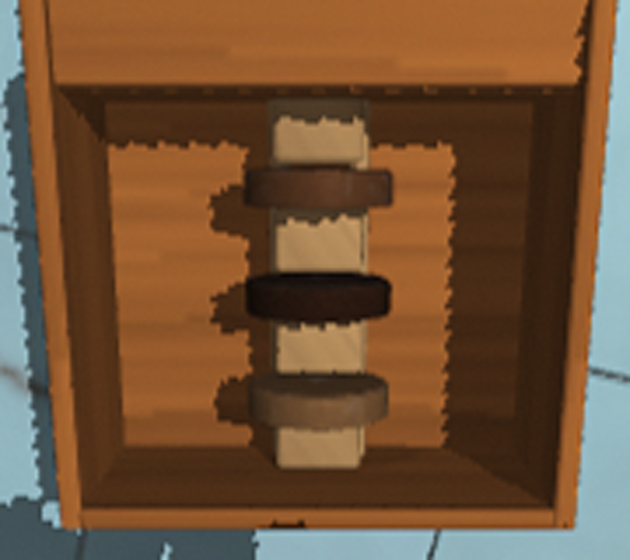

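```bash
python3 - <<'E'
from h import *
O=np.array([.4694,.1996]);y=.237;ex=np.array([np.cos(y),np.sin(y)]);ey=np.array([-np.sin(y),np.cos(y)])
cs=lambda P:np.round([(P[:2]-O)@ex,(P[:2]-O)@ey,P[2]],4)
i4=np.load('w4.npy',allow_pickle=True).item();i5=np.load('w5.npy',allow_pickle=True).item()
res={}
for n,i in (('w4',i4),('w5',i5)):
    im=cv2.imread(f'pics/{n}.png');g=im.max(2)
    y0,y1=(165,187) if n=='w4' else (135,156)
    sub=im[y0:y1,235:285]; m=(sub.max(2)<48).astype(np.uint8)
    k,l,st,c=cv2.connectedComponentsWithStats(m); b=1+np.argmax(st[1:,4]); x,yy,w,h,a=st[b]; print(n,st[b],c[b])
    L=(235+x-.5,y0+yy+h/2-.5);Rr=(235+x+w-.5,y0+yy+h/2-.5); res[n]=(L,Rr,(235+c[b][0],y0+c[b][1]))
    for z in (.032,.045): print(z,cs(plane(i,L,z)),cs(plane(i,Rr,z)))
    print('cen',cs(plane(i,res[n][2],.045)))
f4=lambda x,y:(185+(x+.5)/3.8-.5,105+(y+.5)/3.8-.5);f5=lambda x,y:(170+(x+.5)/3.5-.5,60+(y+.5)/3.5-.5)
# dark disc: extremes; comb corners
for nm,a,b in [('discL',(224,268),(246,296)),('discR',(356,268),(391,296)),('comb slot edge near R',(334,247),(365,273)),('rear comb R',(328,422),(363,468)),('rear comb L',(251,423),(278,468)),('caseRL',(57,485),(65,527)),('caseRR',(523,485),(575,527)),('medium top L far',(224,160),(247,172)),('light L',(228,350),(251,382))]:
    t,e=tri((i4,f4(*a)),(i5,f5(*b))); print(nm,cs(t),np.round(e,4))
E
```

```text
w4 [  8   4  35  14 420] [25.30952381 10.86904762]
0.032 [-0.0207 -0.0006  0.032 ] [ 0.0183 -0.0006  0.032 ]
0.045 [-0.0198  0.0026  0.045 ] [0.0176 0.0025 0.045 ]
cen [-0.0008  0.0021  0.045 ]
w5 [  5   3  42  14 531] [24.83427495  9.40677966]
0.032 [-0.0201 -0.0009  0.032 ] [ 0.0194 -0.0009  0.032 ]
0.045 [-0.0191  0.0008  0.045 ] [0.0185 0.0008 0.045 ]
cen [-0.0009  0.0009  0.045 ]
discL [-0.0199 -0.0011  0.0285] [0.0001 0.0001]
discR [ 0.0194 -0.0011  0.0286] [0.0001 0.0001]
comb slot edge near R [0.0126 0.0049 0.0267] [0.0002 0.0002]
rear comb R [ 0.0119 -0.0497  0.0295] [0.0005 0.0005]
rear comb L [-0.012  -0.0492  0.0315] [0.0002 0.0002]
caseRL [-0.0659 -0.0563  0.0605] [0.0004 0.0004]
caseRR [ 0.0647 -0.0542  0.0654] [0.0001 0.0001]
medium top L far [-0.0188  0.0313  0.0317] [0.0001 0.0001]
light L [-0.018  -0.0215  0.0444] [0.0001 0.0001]
```

Call:
carry_out --commands '[{"dx": 0,"dy": -0.02,"dz": 0.02,"rx": 0,"ry": 0,"rz": 0,"gripper": 0.055},{"dx": 0,"dy": -0.02,"dz": 0.03,"rx": 0,"ry": 0,"rz": 0,"gripper": 0.055},{"dx": 0,"dy": 0,"dz": 0.02,"rx": 0,"ry": 0,"rz": 0,"gripper": 0.055},{"dx": 0,"dy": 0,"dz": 0,"rx": 0,"ry": 0,"rz": 0,"gripper": 0.055}]'

```text
clock: 5.9
position: [0.4686, 0.1992, 0.0899]
tcp_rot: [0.0, 0.993, 0.119, -0.002]
contact_force: [0.1, 0.3, 1.4]
gripper_width: 0.0552
```

```bash
python3 - <<'E'
from h import *
from cell import status,cams
O=np.array([.4694,.1996]);y=.237;ex=np.array([np.cos(y),np.sin(y)]);ey=np.array([-np.sin(y),np.cos(y)])
s=status.read_state();p,M=pose(s);print(p,(p[:2]-O)@ex,(p[:2]-O)@ey);print(M)
E
```

```text
[0.46860002 0.19915554 0.08986482] -0.0008819715005847705 -0.0002442116847020584
[[ 9.71694545e-01  2.36214530e-01 -3.52219653e-03]
 [ 2.36214202e-01 -9.71700872e-01 -5.14847808e-04]
 [-3.54413598e-03 -3.31718038e-04 -9.99993665e-01]]
```

Well centred; descend and grip.

Call:
carry_out --commands '[{"dx": 0,"dy": 0,"dz": 0.02,"rx": 0,"ry": 0,"rz": 0,"gripper": 0.055},{"dx": 0,"dy": 0,"dz": 0.02,"rx": 0,"ry": 0,"rz": 0,"gripper": 0.055},{"dx": 0,"dy": 0,"dz": 0.02,"rx": 0,"ry": 0,"rz": 0,"gripper": 0.055},{"dx": 0,"dy": 0,"dz": 0.01,"rx": 0,"ry": 0,"rz": 0,"gripper": 0.055},{"dx": 0,"dy": 0,"dz": 0.006,"rx": 0,"ry": 0,"rz": 0,"gripper": 0.055},{"dx": 0,"dy": 0,"dz": 0,"rx": 0,"ry": 0,"rz": 0,"gripper": 0.055}]'

```text
clock: 6.5
position: [0.4707, 0.1977, 0.0156]
tcp_rot: [-0.0, 0.993, 0.117, 0.0]
contact_force: [-0.5, -0.3, 0.3]
gripper_width: 0.0551
```

Call:
carry_out --commands '[{"dx": 0,"dy": 0,"dz": 0,"rx": 0,"ry": 0,"rz": 0,"gripper": 0.03},{"dx": 0,"dy": 0,"dz": 0,"rx": 0,"ry": 0,"rz": 0,"gripper": 0.03},{"dx": 0,"dy": 0,"dz": 0,"rx": 0,"ry": 0,"rz": 0,"gripper": 0.03},{"dx": 0,"dy": 0,"dz": 0,"rx": 0,"ry": 0,"rz": 0,"gripper": 0.03},{"dx": 0,"dy": 0,"dz": 0,"rx": 0,"ry": 0,"rz": 0,"gripper": 0.03}]' --newtons 40

```text
clock: 7.0
position: [0.4706, 0.1977, 0.0161]
tcp_rot: [-0.0, 0.993, 0.117, 0.0]
contact_force: [-1.2, -0.9, 7.3]
gripper_width: 0.0373
```

Call:
carry_out --commands '[{"dx": 0,"dy": 0,"dz": -0.005,"rx": 0,"ry": 0,"rz": 0,"gripper": 0.03},{"dx": 0,"dy": 0,"dz": -0.01,"rx": 0,"ry": 0,"rz": 0,"gripper": 0.03},{"dx": 0,"dy": 0,"dz": -0.015,"rx": 0,"ry": 0,"rz": 0,"gripper": 0.03},{"dx": 0,"dy": 0,"dz": -0.02,"rx": 0,"ry": 0,"rz": 0,"gripper": 0.03},{"dx": 0,"dy": 0,"dz": -0.03,"rx": 0,"ry": 0,"rz": 0,"gripper": 0.03},{"dx": 0,"dy": 0,"dz": -0.03,"rx": 0,"ry": 0,"rz": 0,"gripper": 0.03},{"dx": 0,"dy": 0,"dz": -0.03,"rx": 0,"ry": 0,"rz": 0,"gripper": 0.03},{"dx": 0,"dy": 0,"dz": -0.03,"rx": 0,"ry": 0,"rz": 0,"gripper": 0.03},{"dx": 0,"dy": 0,"dz": 0,"rx": 0,"ry": 0,"rz": 0,"gripper": 0.03},{"dx": 0,"dy": 0,"dz": 0,"rx": 0,"ry": 0,"rz": 0,"gripper": 0.03}]'

```text
clock: 8.0
position: [0.4706, 0.1978, 0.1863]
tcp_rot: [-0.0, 0.993, 0.117, 0.001]
contact_force: [-0.5, -0.3, 0.3]
gripper_width: 0.0371
```

```bash
python3 - <<'E'
from h import *
from cell import status,cams
s=status.read_state();p,M=pose(s);print(p,s['gripper_width'],s['clock'])
i=cams.camera_info('wrist');im=cams.camera('wrist')[:,:,::-1];cv2.imwrite('pics/w6.png',im)
np.save('w6.npy',i)
E
```

```text
[0.47055004 0.1977728  0.18631363] 0.03710027509851763 8.0
```

View pics/w6.png

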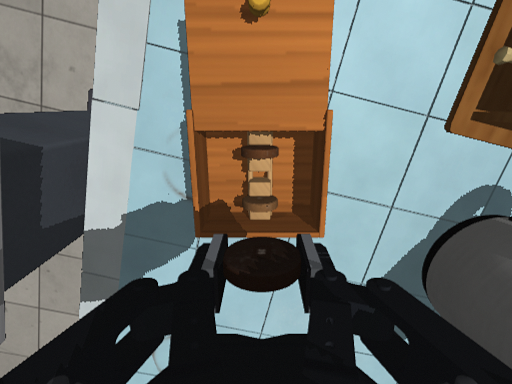

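```bash
python3 - <<'E'
from h import *
from cell import status,cams
si=cams.camera_info('scene')
o,d=ray(si,(333.3,161.3))
for y in (-.15,-.165,-.18): print(o+d*(y-o[1])/d[1])
i=cams.camera_info('top')
for z in (.22,.25,.28): print(plane(i,(290.2,65+374/5),z))
p,M=pose(status.read_state());print(np.round(status.read_state()['joints'],2))
f=np.radians(25);c,s=np.cos(.237),np.sin(.237)
z=np.array([np.cos(f)*c,np.cos(f)*s,-np.sin(f)]);y=np.array([s,-c,0]);x=np.cross(y,z)
plan(p,M,np.array([.50,-.188,.17]),np.stack([x,y,z],1),14)
E
```

```text
[ 0.65892877 -0.15        0.26981781]
[ 0.64811101 -0.165       0.2776585 ]
[ 0.63729326 -0.18        0.28549919]
[ 0.6652488  -0.17228098  0.22      ]
[ 0.65508296 -0.16861964  0.25      ]
[ 0.64491712 -0.16495829  0.28      ]
[-0.66  0.51  0.31  1.96 -0.23  0.7   0.02]
[{"dx": -0.004, "dy": 0.027, "dz": 0.001, "ry": 0.081}, {"dx": -0.005, "dy": 0.028, "dz": 0.001, "ry": 0.081}, {"dx": -0.004, "dy": 0.027, "ry": 0.081}, {"dx": -0.005, "dy": 0.027, "ry": 0.081}, {"dx": -0.004, "dy": 0.027, "ry": 0.081}, {"dx": -0.005, "dy": 0.028, "dz": -0.001, "ry": 0.081}, {"dx": -0.004, "dy": 0.027, "dz": -0.001, "ry": 0.081}, {"dx": -0.004, "dy": 0.027, "dz": -0.001, "ry": 0.081}, {"dx": -0.004, "dy": 0.028, "dz": -0.002, "ry": 0.081}, {"dx": -0.004, "dy": 0.027, "dz": -0.002, "ry": 0.081}, {"dx": -0.004, "dy": 0.027, "dz": -0.002, "ry": 0.081}, {"dx": -0.003, "dy": 0.027, "dz": -0.003, "ry": 0.081}, {"dx": -0.004, "dy": 0.028, "dz": -0.003, "rx": 0.001, "ry": 0.081, "rz": -0.001}, {"dx": -0.003, "dy": 0.027, "dz": -0.003, "ry": 0.082}]
resid [-0.0003  0.      0.0003] [ 0.0004 -0.0003 -0.0001]
```

Call:
carry_out --commands '[{"dx": -0.004,"dy": 0.027,"dz": 0.001,"rx": 0,"ry": 0.08,"rz": 0,"gripper": 0.03},{"dx": -0.005,"dy": 0.028,"dz": 0.001,"rx": 0,"ry": 0.08,"rz": 0,"gripper": 0.03},{"dx": -0.004,"dy": 0.027,"dz": 0,"rx": 0,"ry": 0.08,"rz": 0,"gripper": 0.03},{"dx": -0.005,"dy": 0.027,"dz": 0,"rx": 0,"ry": 0.08,"rz": 0,"gripper": 0.03},{"dx": -0.004,"dy": 0.027,"dz": 0,"rx": 0,"ry": 0.08,"rz": 0,"gripper": 0.03},{"dx": -0.005,"dy": 0.028,"dz": -0.001,"rx": 0,"ry": 0.08,"rz": 0,"gripper": 0.03},{"dx": -0.004,"dy": 0.027,"dz": -0.001,"rx": 0,"ry": 0.08,"rz": 0,"gripper": 0.03},{"dx": 0,"dy": 0,"dz": 0,"rx": 0,"ry": 0,"rz": 0,"gripper": 0.03}]'

```text
clock: 8.85
position: [0.4786, 0.0728, 0.1901]
tcp_rot: [-0.038, 0.978, 0.116, 0.167]
contact_force: [-0.3, -0.1, -0.4]
gripper_width: 0.037
```

```bash
python3 - <<'E'
from h import *
from cell import status,cams
s=status.read_state();p,M=pose(s);print(p,s['clock'],np.round(s['joints'],2),s['contact_force'],s['gripper_width']);print(M.round(3))
E
```

```text
[0.47862995 0.07283848 0.19005484] 8.85 [-0.43  0.38  0.36  2.32 -1.03  0.24  1.1 ] [-0.30420444 -0.12247105 -0.44850103] 0.03704185306162201
[[ 0.917  0.24   0.319]
 [ 0.214 -0.97   0.114]
 [ 0.336 -0.036 -0.941]]
```

```bash
cat >> h.py <<'E'
def lookM(tilt,psi):
    c,s=np.cos(psi),np.sin(psi)
    z=np.array([np.sin(tilt)*c,np.sin(tilt)*s,-np.cos(tilt)]);y=np.array([s,-c,0]);x=np.cross(y,z)
    return np.stack([x,y,z],1)
E
python3 - <<'E'
from h import *
from cell import status,cams
p,M=pose(status.read_state())
plan(p,M,np.array([.505,-.205,.325]),lookM(.7,.237),10)
E
```

```text
[{"dx": 0.001, "dy": 0.027, "dz": -0.015, "rx": -0.003, "ry": 0.036, "rz": -0.001}, {"dx": 0.002, "dy": 0.027, "dz": -0.015, "rx": -0.003, "ry": 0.036, "rz": -0.001}, {"dx": 0.002, "dy": 0.027, "dz": -0.015, "rx": -0.004, "ry": 0.036, "rz": -0.001}, {"dx": 0.002, "dy": 0.028, "dz": -0.014, "rx": -0.003, "ry": 0.036, "rz": -0.001}, {"dx": 0.003, "dy": 0.027, "dz": -0.015, "rx": -0.003, "ry": 0.035, "rz": -0.002}, {"dx": 0.003, "dy": 0.027, "dz": -0.014, "rx": -0.004, "ry": 0.036, "rz": -0.001}, {"dx": 0.004, "dy": 0.028, "dz": -0.014, "rx": -0.003, "ry": 0.035, "rz": -0.002}, {"dx": 0.005, "dy": 0.027, "dz": -0.013, "rx": -0.004, "ry": 0.036, "rz": -0.001}, {"dx": 0.005, "dy": 0.028, "dz": -0.014, "rx": -0.003, "ry": 0.035, "rz": -0.002}, {"dx": 0.005, "dy": 0.027, "dz": -0.013, "rx": -0.004, "ry": 0.036, "rz": -0.001}]
resid [-0.0001 -0.0003 -0.0001] [ 0.0001 -0.0001 -0.0004]
```

Call:
carry_out --commands '[{"dx": 0.002,"dy": 0.02,"dz": -0.03,"rx": -0.003,"ry": 0,"rz": 0,"gripper": 0.03},{"dx": 0.002,"dy": 0.025,"dz": -0.03,"rx": -0.003,"ry": 0.02,"rz": 0,"gripper": 0.03},{"dx": 0.002,"dy": 0.027,"dz": -0.02,"rx": -0.004,"ry": 0.036,"rz": -0.001,"gripper": 0.03},{"dx": 0.002,"dy": 0.028,"dz": -0.014,"rx": -0.003,"ry": 0.036,"rz": -0.001,"gripper": 0.03},{"dx": 0.003,"dy": 0.027,"dz": -0.015,"rx": -0.003,"ry": 0.04,"rz": -0.002,"gripper": 0.03},{"dx": 0.003,"dy": 0.027,"dz": -0.01,"rx": -0.004,"ry": 0.04,"rz": -0.001,"gripper": 0.03},{"dx": 0.004,"dy": 0.028,"dz": -0.01,"rx": -0.003,"ry": 0.045,"rz": -0.002,"gripper": 0.03},{"dx": 0.005,"dy": 0.027,"dz": -0.007,"rx": -0.004,"ry": 0.05,"rz": -0.001,"gripper": 0.03},{"dx": 0.005,"dy": 0.028,"dz": -0.006,"rx": -0.003,"ry": 0.05,"rz": -0.002,"gripper": 0.03},{"dx": 0.005,"dy": 0.027,"dz": -0.005,"rx": -0.004,"ry": 0.05,"rz": -0.001,"gripper": 0.03}]'

```text
clock: 9.85
position: [0.5064, -0.1582, 0.3211]
tcp_rot: [-0.044, 0.942, 0.114, 0.312]
contact_force: [-0.4, -1.2, -0.7]
gripper_width: 0.0375
```

Call:
carry_out --commands '[{"dx": 0,"dy": 0,"dz": 0,"rx": 0,"ry": 0,"rz": 0,"gripper": 0.03},{"dx": 0,"dy": 0,"dz": 0,"rx": 0,"ry": 0,"rz": 0,"gripper": 0.03}]'

```text
clock: 10.05
position: [0.5058, -0.1591, 0.3213]
tcp_rot: [-0.044, 0.942, 0.113, 0.312]
contact_force: [0.5, -0.7, -0.3]
gripper_width: 0.0372
```

```bash
python3 - <<'E'
from h import *
from cell import status,cams
s=status.read_state();p,M=pose(s);print(p,s['clock'],np.round(s['joints'],2),s['contact_force'],s['gripper_width']);print(M.round(3))
i=cams.camera_info('wrist');im=cams.camera('wrist')[:,:,::-1];cv2.imwrite('pics/w7.png',im)
np.save('w7.npy',i); print(i['T'])
E
```

```text
[ 0.50581913 -0.15905738  0.32125133] 10.05 [ 0.46  0.2   0.09  2.2  -1.09  0.52  1.7 ] [ 0.54318974 -0.67017872 -0.33747892] 0.03719341364137226
[[ 0.78   0.24   0.578]
 [ 0.186 -0.971  0.152]
 [ 0.598 -0.012 -0.802]]
[[ 0.78046408  0.05683102  0.62261229  0.40626904]
 [ 0.18496661 -0.97226828 -0.14311441 -0.1065918 ]
 [ 0.59721284  0.22685814 -0.76933231  0.43653822]
 [ 0.          0.          0.          1.        ]]
```

View pics/w7.png

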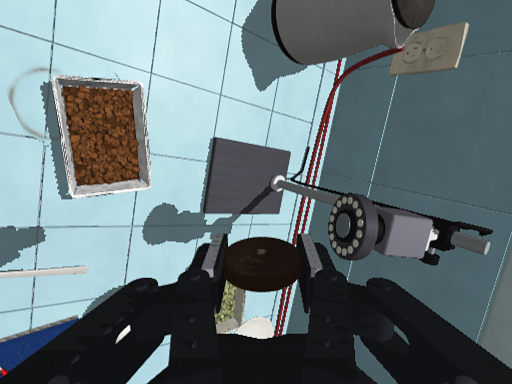

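Call:
carry_out --commands '[{"dx": 0,"dy": 0.03,"dz": 0,"rx": 0,"ry": 0,"rz": 0,"gripper": 0.03},{"dx": -0.02,"dy": 0.04,"dz": 0,"rx": 0,"ry": 0,"rz": 0,"gripper": 0.03},{"dx": -0.02,"dy": 0.02,"dz": 0,"rx": 0,"ry": 0,"rz": 0,"gripper": 0.03},{"dx": 0,"dy": 0,"dz": 0,"rx": 0,"ry": 0,"rz": 0,"gripper": 0.03},{"dx": 0,"dy": 0,"dz": 0,"rx": 0,"ry": 0,"rz": 0,"gripper": 0.03}]'

```text
clock: 10.6
position: [0.4978, -0.251, 0.2966]
tcp_rot: [-0.044, 0.942, 0.116, 0.312]
contact_force: [0.6, 0.3, 0.5]
gripper_width: 0.0373
```

```bash
python3 - <<'E'
from h import *
from cell import status,cams
s=status.read_state();p,M=pose(s);print(p,s['clock'],np.round(s['joints'],2),s['contact_force'],s['gripper_width']);print(M.round(3))
i=cams.camera_info('wrist');im=cams.camera('wrist')[:,:,::-1];cv2.imwrite('pics/w8.png',im)
np.save('w8.npy',i); print(i['T'])
E
```

```text
[ 0.4978333  -0.25101526  0.29664868] 10.6 [ 0.71  0.32  0.04  2.11 -1.08  0.62  1.87] [0.55595655 0.30097695 0.46424063] 0.03727865654114965
[[ 0.779  0.245  0.578]
 [ 0.19  -0.969  0.156]
 [ 0.598 -0.011 -0.801]]
[[ 0.7790706   0.06205663  0.62385734  0.39794682]
 [ 0.18938459 -0.9718962  -0.13982582 -0.19908867]
 [ 0.59764746  0.22708315 -0.76892832  0.41189299]
 [ 0.          0.          0.          1.        ]]
```

View pics/w8.png

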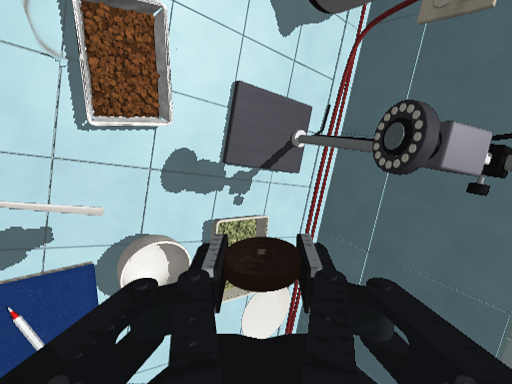

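Both wrist views show the ring light (w7 at about (348,225), w8 at (397,136)) with distinct LEDs. I'll extract the LEDs.

```bash
python3 - <<'E'
from h import *
for n,b in (('w7',(315,185,395,265)),('w8',(360,90,450,180))):
    im=cv2.imread(f'pics/{n}.png');x0,y0,x1,y1=b
    crop(im,*b,6,f'pics/{n}c.png')
    sub=im[y0:y1,x0:x1].astype(int)
    m=((sub.min(2)>110)&(sub[:,:,2]>=sub[:,:,0]+8)).astype(np.uint8)
    k,l,st,c=cv2.connectedComponentsWithStats(m)
    for j in range(1,k): print(n,st[j,4],np.round(c[j]+[x0,y0],1))
E
```

```text
w7 5 [344.8 200. ]
w7 6 [350.8 200.3]
w7 5 [339.6 203. ]
w7 6 [355.8 204.5]
w7 5 [334.8 210. ]
w7 7 [359.6 212.9]
w7 1 [332. 216.]
w7 3 [331.7 219.7]
w7 6 [361.7 222.5]
w7 5 [331. 227.]
w7 6 [360.3 233.5]
w7 4 [332.  236.5]
w7 7 [356.4 242.9]
w7 5 [334.8 244. ]
w7 1 [339. 247.]
w7 6 [350.8 249.5]
w7 2 [340.  249.5]
w7 6 [344.8 252.3]
w8 5 [404.6 106. ]
w8 5 [412.6 108. ]
w8 5 [395.8 110. ]
w8 6 [418.5 113.2]
w8 2 [389.  115.5]
w8 2 [387.5 118.5]
w8 6 [420.5 124.5]
w8 2 [383.  124.5]
w8 1 [382. 127.]
w8 8 [419.4 136.1]
w8 6 [378.3 136.3]
w8 4 [377.2 146.5]
w8 9 [414.2 148.3]
w8 7 [378.7 154.1]
w8 5 [407. 157.]
w8 5 [383.4 161. ]
w8 8 [397.9 163.2]
w8 1 [405. 160.]
w8 6 [389.5 164.5]
```

View pics/w7c.png

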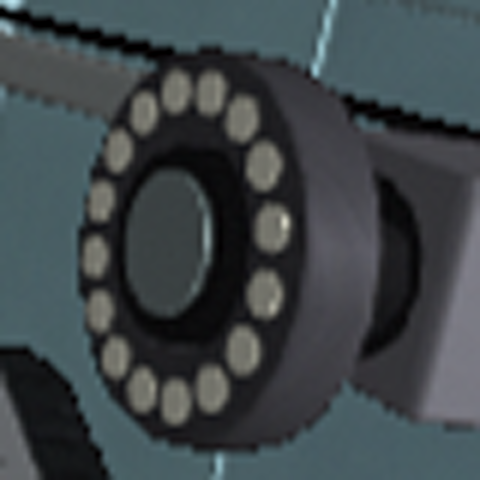

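View pics/w8c.png

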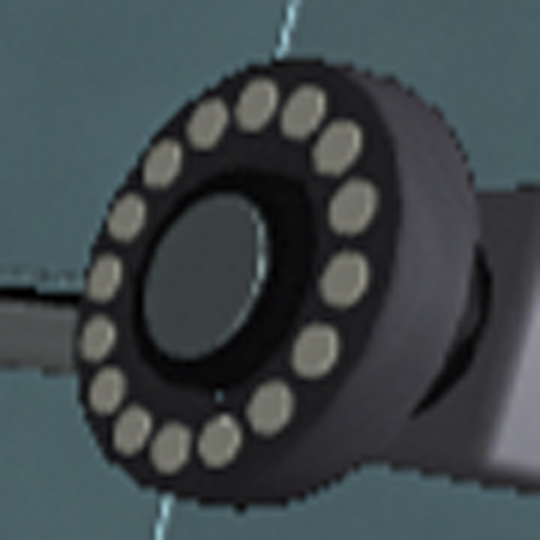

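```bash
python3 - <<'E'
from h import *
i7=np.load('w7.npy',allow_pickle=True).item();i8=np.load('w8.npy',allow_pickle=True).item()
A=[(178,92),(210,92),(243,117),(264,166),(273,229),(265,295),(243,350),(211,388),(176,400),(142,390),(116,357),(100,310),(95,257),(101,201),(118,151),(145,112)]
B=[(258,105),(303,111),(338,148),(352,207),(345,278),(316,351),(270,409),(219,440),(172,447),(131,430),(107,390),(97,339),(104,277),(127,216),(162,164),(207,124)]
a=[(315+(x+.5)/6-.5,185+(y+.5)/6-.5) for x,y in A];b=[(360+(x+.5)/6-.5,90+(y+.5)/6-.5) for x,y in B]
best=None
for k in range(16):
    P=[];E=[]
    for j in range(16):
        t,e=tri((i7,a[j]),(i8,b[(j+k)%16]));P.append(t);E.append(e[0])
    print(k,np.round(np.mean(E)*1e3,2),end=' ')
    if best is None or np.mean(E)<best[0]: best=(np.mean(E),k,np.array(P))
_,k,P=best;print()
c=P.mean(0);U,S,V=np.linalg.svd(P-c);n=V[2]; n=n*np.sign(n[0])
print('k',k,'centre',c,'n(lens x)',n,'tilt',np.arcsin(n[2]),'yaw',np.arctan2(n[1],n[0]),'S',S,'rad',np.linalg.norm(P-c,axis=1).round(4),'plane res',((P-c)@n).round(4))
g7=(315+(168+.5)/6-.5,185+(243+.5)/6-.5);g8=(360+(205+.5)/6-.5,90+(277+.5)/6-.5)
t,e=tri((i7,g7),(i8,g8));print('glass',t,e,'along n',(t-c)@n,'off',t-c-n*((t-c)@n))
np.savez('lens.npz',c=c,n=n)
import cell
si=cell.cams.camera_info('scene');ti=cell.cams.camera_info('top');print(proj(si,c),proj(ti,c))
E
```

```text
0 2.04 1 3.96 2 5.87 3 7.44 4 8.99 5 9.96 6 10.82 7 10.92 8 10.87 9 10.05 10 9.06 11 7.53 12 5.93 13 3.99 14 2.04 15 0.06 
k 15 centre [ 0.64766215 -0.16284998  0.27436661] n(lens x) [0.92494986 0.00767572 0.38001164] tilt 0.3898088758173347 yaw 0.008298336583723679 S [0.07216512 0.07195567 0.00124714] rad [0.0256 0.0255 0.0256 0.0255 0.0255 0.0262 0.0253 0.0253 0.0253 0.0254
 0.0258 0.0254 0.0256 0.025  0.0248 0.0258] plane res [ 0.0003  0.0001  0.0002 -0.0001 -0.0001 -0.0006  0.0002  0.0004  0.0002
 -0.0004  0.0003  0.      0.0001 -0.0004 -0.0006  0.0003]
glass [ 0.64610145 -0.16295185  0.27389403] [np.float64(7.25253095816037e-06), np.float64(7.252530958065604e-06)] along n -0.0016239413621612605 off [-5.86390730e-05 -8.94077318e-05  1.44533656e-04]
[[332.4977641  162.25806319]] [[289.152886   139.49962989]]
```

```bash
python3 - <<'E'
from h import *
from cell import status,cams
i=np.load('w8.npy',allow_pickle=True).item()
p,M=pose(status.read_state());print(p)
im=cv2.imread('pics/w8.png')
o=im.copy()
th=np.linspace(0,2*np.pi,60)
for yy,col in ((-.0065,(0,255,0)),(.0025,(0,0,255))):
    Q=np.stack([.0195*np.cos(th),yy+0*th,-.016+.0195*np.sin(th)],1)
    for u in proj(i,(p+Q@M.T)): 
        x,y=np.round((u-[200,220])*6).astype(int)
        if yy<0: pass
    np.save('q%d.npy'%(yy>0),proj(i,(p+Q@M.T)))
c=cv2.resize(im[220:305,200:325],None,fx=6,fy=6,interpolation=cv2.INTER_CUBIC)
c=cv2.convertScaleAbs(c,alpha=2.0)
for k,col in ((0,(0,255,0)),(1,(0,0,255))):
    for u in np.load('q%d.npy'%k): cv2.circle(c,tuple(np.round((u-[200,220]+.5)*6).astype(int).tolist()),1,col,-1)
cv2.imwrite('pics/w8d.png',c)
E
```

```text
[ 0.49821324 -0.25033915  0.29716233]
```

View pics/w8d.png

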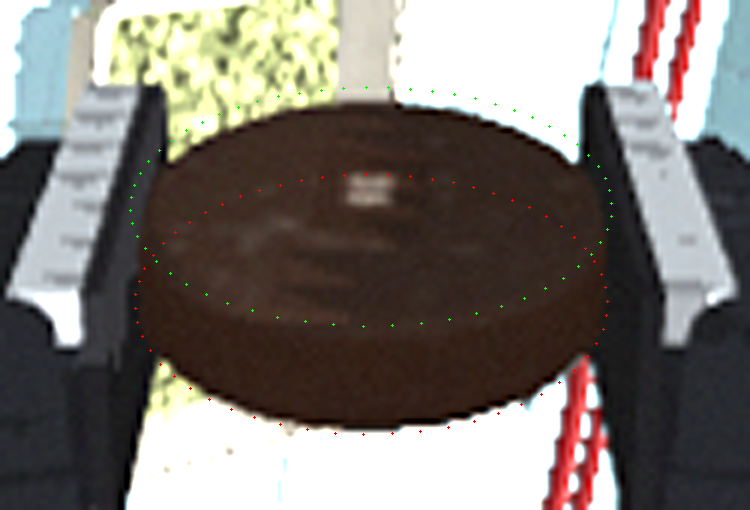

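```bash
cat > tgt.py <<'E'
from h import *
L=np.load('lens.npz');n=L['n'];c=L['c']-.0016*n
D=c-.11*n
x=np.cross([0,0,1],n);x/=np.linalg.norm(x);z=np.cross(x,n);MT=np.stack([x,n,z],1)
d_in_tool=np.array([0,-.0015,-.016])
PT=D-MT@d_in_tool
E
python3 - <<'E'
from tgt import *
from cell import status
p,M=pose(status.read_state());print(D,PT,MT.round(3),np.linalg.det(MT))
print(R.from_matrix(M.T@MT).as_rotvec())
plan(p,M,PT-.06*n+np.array([0,0,.02]),MT,14)
E
```

```text
[ 0.54443775 -0.16370659  0.23195731] [ 0.55190515 -0.16364462  0.21772762] [[-0.008  0.925  0.38 ]
 [ 1.     0.008  0.003]
 [ 0.     0.38  -0.925]] 1.0
[ 0.09241952 -0.2886264  -1.3549837 ]
[{"dx": -0.002, "dy": -0.006, "dz": 0.006, "rx": 0.007, "ry": -0.021, "rz": -0.097}, {"dx": -0.002, "dy": -0.006, "dz": 0.005, "rx": 0.007, "ry": -0.021, "rz": -0.097}, {"dx": -0.001, "dy": -0.006, "dz": 0.006, "rx": 0.007, "ry": -0.021, "rz": -0.097}, {"dy": -0.007, "dz": 0.006, "rx": 0.006, "ry": -0.021, "rz": -0.097}, {"dy": -0.006, "dz": 0.006, "rx": 0.006, "ry": -0.021, "rz": -0.097}, {"dx": 0.001, "dy": -0.006, "dz": 0.006, "rx": 0.007, "ry": -0.02, "rz": -0.097}, {"dx": 0.002, "dy": -0.006, "dz": 0.005, "rx": 0.006, "ry": -0.021, "rz": -0.097}, {"dx": 0.002, "dy": -0.005, "dz": 0.006, "rx": 0.007, "ry": -0.02, "rz": -0.097}, {"dx": 0.004, "dy": -0.006, "dz": 0.006, "rx": 0.006, "ry": -0.021, "rz": -0.096}, {"dx": 0.003, "dy": -0.005, "dz": 0.006, "rx": 0.007, "ry": -0.02, "rz": -0.097}, {"dx": 0.005, "dy": -0.004, "dz": 0.006, "rx": 0.006, "ry": -0.021, "rz": -0.096}, {"dx": 0.005, "dy": -0.004, "dz": 0.005, "rx": 0.007, "ry": -0.02, "rz": -0.097}, {"dx": 0.005, "dy": -0.004, "dz": 0.006, "rx": 0.006, "ry": -0.021, "rz": -0.096}, {"dx": 0.006, "dy": -0.003, "dz": 0.005, "rx": 0.007, "ry": -0.02, "rz": -0.097}]
resid [ 0.0005 -0.0003 -0.0003] [-0.0003 -0.0002  0.0001]
```

Call:
carry_out --commands '[{"dx": -0.002,"dy": -0.006,"dz": 0.006,"rx": 0.007,"ry": -0.021,"rz": -0.097,"gripper": 0.03},{"dx": -0.002,"dy": -0.006,"dz": 0.005,"rx": 0.007,"ry": -0.021,"rz": -0.097,"gripper": 0.03},{"dx": -0.001,"dy": -0.006,"dz": 0.006,"rx": 0.007,"ry": -0.021,"rz": -0.097,"gripper": 0.03},{"dx": 0,"dy": -0.007,"dz": 0.006,"rx": 0.006,"ry": -0.021,"rz": -0.097,"gripper": 0.03},{"dx": 0,"dy": -0.006,"dz": 0.006,"rx": 0.006,"ry": -0.021,"rz": -0.097,"gripper": 0.03},{"dx": 0.001,"dy": -0.006,"dz": 0.006,"rx": 0.007,"ry": -0.02,"rz": -0.097,"gripper": 0.03},{"dx": 0.002,"dy": -0.006,"dz": 0.005,"rx": 0.006,"ry": -0.021,"rz": -0.097,"gripper": 0.03},{"dx": 0,"dy": 0,"dz": 0,"rx": 0,"ry": 0,"rz": 0,"gripper": 0.03}]'

```text
clock: 11.45
position: [0.4973, -0.2056, 0.2569]
tcp_rot: [0.049, 0.867, 0.434, 0.239]
contact_force: [-0.0, 0.5, 0.3]
gripper_width: 0.0371
```

```bash
python3 - <<'E'
from tgt import *
from cell import status
s=status.read_state();p,M=pose(s);print(p,s['clock'],np.round(s['joints'],2));print(M.round(3),np.linalg.norm(p-c))
print(R.from_matrix(M.T@MT).as_rotvec())
plan(p,M,PT-.06*n+np.array([0,0,.02]),MT,8)
E
```

```text
[ 0.49729314 -0.20559082  0.25685202] 11.45 [ 0.6   0.33 -0.04  2.14 -0.84  0.46  2.22]
[[ 0.509  0.73   0.457]
 [ 0.777 -0.618  0.122]
 [ 0.372  0.293 -0.881]] 0.15581888240560793
[ 0.04592949 -0.14440879 -0.67294823]
[{"dx": 0.002, "dy": -0.005, "dz": 0.005, "rx": 0.006, "ry": -0.018, "rz": -0.084}, {"dx": 0.003, "dy": -0.004, "dz": 0.005, "rx": 0.006, "ry": -0.018, "rz": -0.084}, {"dx": 0.003, "dy": -0.005, "dz": 0.006, "rx": 0.006, "ry": -0.018, "rz": -0.084}, {"dx": 0.003, "dy": -0.004, "dz": 0.005, "rx": 0.006, "ry": -0.018, "rz": -0.084}, {"dx": 0.004, "dy": -0.004, "dz": 0.005, "rx": 0.006, "ry": -0.018, "rz": -0.084}, {"dx": 0.004, "dy": -0.003, "dz": 0.005, "rx": 0.005, "ry": -0.018, "rz": -0.084}, {"dx": 0.005, "dy": -0.003, "dz": 0.005, "rx": 0.006, "ry": -0.018, "rz": -0.084}, {"dx": 0.004, "dy": -0.002, "dz": 0.005, "rx": 0.005, "ry": -0.019, "rz": -0.085}]
resid [-0.0005  0.0005  0.0001] [0.0001 0.0002 0.0002]
```

Call:
carry_out --commands '[{"dx": 0.002,"dy": -0.005,"dz": 0.005,"rx": 0.006,"ry": -0.018,"rz": -0.084,"gripper": 0.03},{"dx": 0.003,"dy": -0.004,"dz": 0.005,"rx": 0.006,"ry": -0.018,"rz": -0.084,"gripper": 0.03},{"dx": 0.003,"dy": -0.005,"dz": 0.006,"rx": 0.006,"ry": -0.018,"rz": -0.084,"gripper": 0.03},{"dx": 0.003,"dy": -0.004,"dz": 0.005,"rx": 0.006,"ry": -0.018,"rz": -0.084,"gripper": 0.03},{"dx": 0.004,"dy": -0.004,"dz": 0.005,"rx": 0.006,"ry": -0.018,"rz": -0.084,"gripper": 0.03},{"dx": 0.004,"dy": -0.003,"dz": 0.005,"rx": 0.005,"ry": -0.018,"rz": -0.084,"gripper": 0.03},{"dx": 0.005,"dy": -0.003,"dz": 0.005,"rx": 0.006,"ry": -0.018,"rz": -0.084,"gripper": 0.03},{"dx": 0.004,"dy": -0.002,"dz": 0.005,"rx": 0.005,"ry": -0.019,"rz": -0.085,"gripper": 0.03},{"dx": 0,"dy": 0,"dz": 0,"rx": 0,"ry": 0,"rz": 0,"gripper": 0.03},{"dx": 0,"dy": 0,"dz": 0,"rx": 0,"ry": 0,"rz": 0,"gripper": 0.03}]'

```text
clock: 12.45
position: [0.4967, -0.1683, 0.215]
tcp_rot: [0.137, 0.694, 0.693, 0.137]
contact_force: [0.1, -0.1, 0.5]
gripper_width: 0.0371
```

```bash
python3 - <<'E'
from tgt import *
from cell import status
s=status.read_state();p,M=pose(s);print(p,s['clock'],np.round(s['joints'],2));print(M.round(3),np.linalg.norm(p-c))
print(R.from_matrix(M.T@MT).as_rotvec())
plan(p,M,PT,MT,6)
E
```

```text
[ 0.49666682 -0.16830976  0.21496399] 12.45 [ 0.37  0.35 -0.01  2.22 -0.58  0.24  2.48]
[[ 0.     0.925  0.381]
 [ 1.    -0.    -0.   ]
 [ 0.     0.381 -0.925]] 0.1607524123348665
[ 0.00092233  0.00322289 -0.00815219]
[{"dx": 0.001, "dy": 0.009, "dz": 0.003, "ry": 0.001, "rz": -0.001}, {"dx": 0.001, "dy": 0.008, "dz": 0.003, "rz": -0.001}, {"dy": 0.009, "dz": 0.003, "ry": 0.001, "rz": -0.002}, {"dx": 0.001, "dy": 0.009, "dz": 0.003, "rz": -0.001}, {"dx": 0.001, "dy": 0.008, "dz": 0.003, "ry": 0.001, "rz": -0.002}, {"dy": 0.009, "dz": 0.003, "rx": 0.001, "rz": -0.001}]
resid [ 0.0003  0.0005 -0.0004] [-0.0001  0.0002 -0.0002]
```

Orientation reached; final approach.

Call:
carry_out --commands '[{"dx": 0.001,"dy": 0.009,"dz": 0.003,"rx": 0,"ry": 0.001,"rz": -0.001,"gripper": 0.03},{"dx": 0.001,"dy": 0.008,"dz": 0.003,"rx": 0,"ry": 0,"rz": -0.001,"gripper": 0.03},{"dx": 0,"dy": 0.009,"dz": 0.003,"rx": 0,"ry": 0.001,"rz": -0.002,"gripper": 0.03},{"dx": 0.001,"dy": 0.009,"dz": 0.003,"rx": 0,"ry": 0,"rz": -0.001,"gripper": 0.03},{"dx": 0.001,"dy": 0.008,"dz": 0.003,"rx": 0,"ry": 0.001,"rz": -0.002,"gripper": 0.03},{"dx": 0,"dy": 0.009,"dz": 0.003,"rx": 0,"ry": 0,"rz": -0.001,"gripper": 0.03},{"dx": 0,"dy": 0,"dz": 0,"rx": 0,"ry": 0,"rz": 0,"gripper": 0.03},{"dx": 0,"dy": 0,"dz": 0,"rx": 0,"ry": 0,"rz": 0,"gripper": 0.03},{"dx": 0,"dy": 0,"dz": 0,"rx": 0,"ry": 0,"rz": 0,"gripper": 0.03}]'

```text
clock: 13.35
position: [0.5506, -0.1649, 0.2175]
tcp_rot: [0.137, 0.691, 0.697, 0.137]
contact_force: [-0.3, 0.3, 0.1]
gripper_width: 0.0373
```

```bash
python3 - <<'E'
from tgt import *
from cell import status,cams
s=status.read_state();p,M=pose(s);print(p,PT,s['clock'],np.round(s['joints'],2),np.abs(s['dq']).max(),s['gripper_width'])
print(R.from_matrix(M.T@MT).as_rotvec())
dd=p+M@d_in_tool; print('disc rel lens: along',(dd-c)@n,'side',(dd-c)@MT[:,0],'up',-(dd-c)@MT[:,2],'ang',np.arccos(M[:,1]@n))
i=cams.camera_info('scene');si=cams.camera('scene')[:,:,::-1];cv2.imwrite('pics/s9.png',si)
w=cams.camera('wrist')[:,:,::-1];t=cams.camera('top')[:,:,::-1];cv2.imwrite('pics/w9.png',w);cv2.imwrite('pics/t9.png',t)
np.save('s9.npy',i);np.save('w9.npy',cams.camera_info('wrist'))
print('proj disc',proj(i,dd),'ring',proj(i,c))
crop(si,260,110,400,220,5.5,'pics/s9c.png');crop(t,110,60,340,260,3,'pics/t9c.png')
E
```

```text
[ 0.55064628 -0.16485781  0.21746565] [ 0.55190515 -0.16364462  0.21772762] 13.35 [ 0.26  0.41  0.07  2.1  -0.54  0.3   2.39] 0.005958376847846722 0.0373306089402929
[-0.00028015  0.00079265  0.00094553]
disc rel lens: along -0.111268775487592 side -0.001191431522694069 up 0.00024028871649646124 ang 0.000986162725970786
proj disc [[293.23048591 186.01727341]] ring [[331.95000467 162.58582808]]
```

View pics/s9c.png

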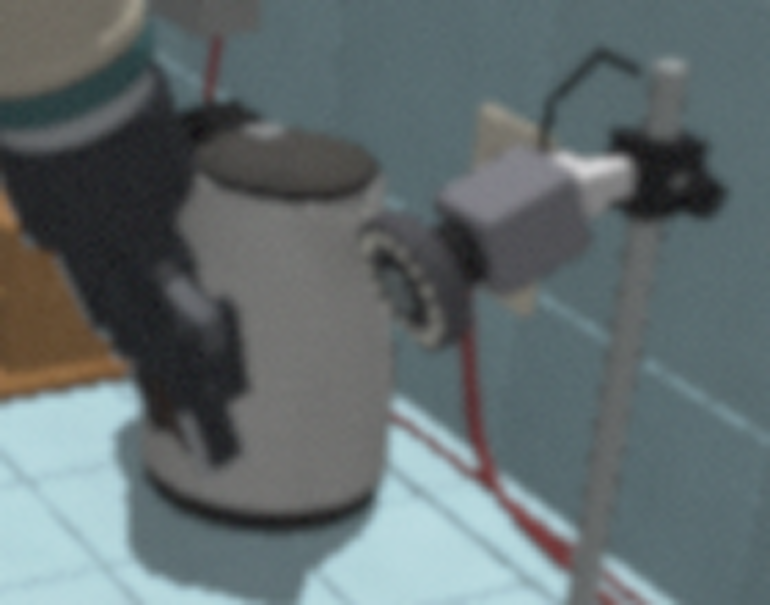

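View pics/w9.png

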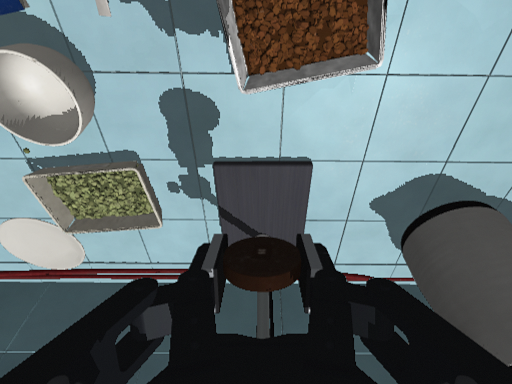

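View pics/t9c.png

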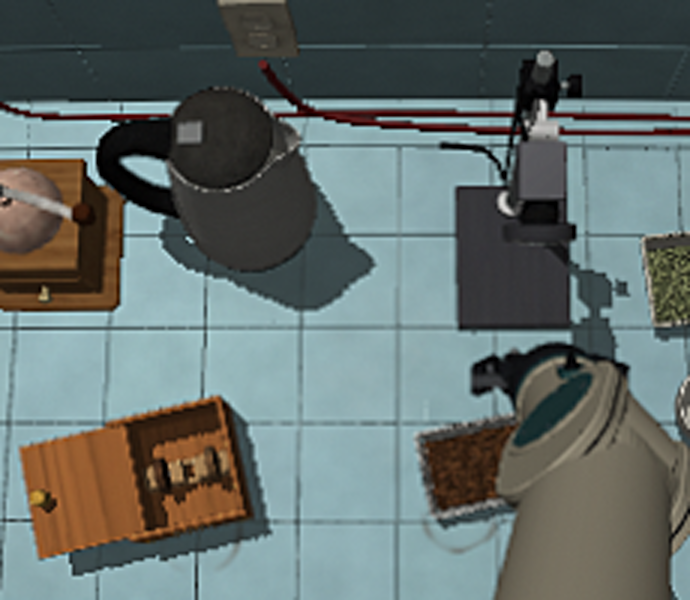

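Call:
carry_out --commands '[{"dx": 0.001,"dy": 0.001,"dz": 0,"rx": 0,"ry": 0,"rz": 0,"gripper": 0.03},{"dx": 0,"dy": 0,"dz": 0,"rx": 0,"ry": 0,"rz": 0,"gripper": 0.03},{"dx": 0,"dy": 0,"dz": 0,"rx": 0,"ry": 0,"rz": 0,"gripper": 0.03},{"dx": 0,"dy": 0,"dz": 0,"rx": 0,"ry": 0,"rz": 0,"gripper": 0.03},{"dx": 0,"dy": 0,"dz": 0,"rx": 0,"ry": 0,"rz": 0,"gripper": 0.03}]'

```text
clock: 14.0
position: [0.5521, -0.1639, 0.218]
tcp_rot: [0.137, 0.69, 0.697, 0.137]
contact_force: [0.2, -1.4, -0.5]
gripper_width: 0.037
```

```bash
python3 - <<'E'
from tgt import *
from cell import status,cams,finish_job
s=status.read_state();p,M=pose(s);dd=p+M@d_in_tool
print('along',(dd-c)@n,'side',(dd-c)@MT[:,0],'up',-(dd-c)@MT[:,2],'ang',np.arccos(M[:,1]@n),s['gripper_width'],np.abs(s['dq']).max(),s['clock'])
# lid opening check from the top view: lid +y end and knob
ti=cams.camera_info('top');O=np.array([.4694,.1996]);y=.237;ey=np.array([-np.sin(y),np.cos(y)])
k=plane(ti,(110+(41+.5)/3-.5,60+(496+.5)/3-.5),.079); print('knob y',(k[:2]-O)@ey)
r=plane(ti,(110+(127+.5)/3-.5,60+(478+.5)/3-.5),.059); print('lid rear edge y',(r[:2]-O)@ey)
print(finish_job())
E
```

```text
along -0.10972274541129355 side -0.0002332036039186144 up 0.00021166324114035222 ang 0.001226040077625765 0.03700149411416384 0.0016265413240966128 14.0
knob y 0.1461571363724007
lid rear edge y 0.05859799951790572
the job is handed in; nothing more can be done
None
```

I opened the lid to its end stop, drew the darkest disc (middle slot) out by its rim, and held it in front of the lens. The job was handed in at 14.0 s with the disc still held; no verdict comes back.

- **Disc position:** by the measured tool pose, the disc centre is 110 mm in front of the lens and under 1 mm off its axis both ways. The tool axis is within 0.002 rad of the lens axis. These figures rest on my estimate of where the disc sits in the fingers, which the wrist picture bore out to about 1–2 mm and 0.04 rad.
- **Lens:** I triangulated the 16 ring LEDs from two wrist views, with residuals under 1 mm. The lens looks 0.39 rad downward. In the scene view, the measured lens position fell within about 1 px of the ring.
- **Grip:** 40 N, finger opening steady at 37 mm against the 39 mm rim. The disc kept its place in the wrist pictures between the lens views and the final hold.
- **Lid:** the end stop answered with about 12 N during the push. The last, coarser check from a top-camera picture put the knob at 146 mm along the case, against about 151 mm when I stopped pushing. I put that 5 mm difference down to pixel error, but did not check it further.
- **Other items:** the last top picture shows both other discs in their slots, with no sign the tray or camera moved. The bowl looked in place in the last wrist picture. I did not check the spoon separately at the end, but nothing went near it.

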